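# Refit the data logger's module and hold its recessed reset

### The arm

A 7-joint arm with a two-finger parallel gripper is mounted at the origin on a cart in front of the work surface, level with it; the furniture and walls round the work are solid. World frame = base frame: x ahead of the robot, y to its left, z up, the work surface at z = 0. Lengths are in m, angles in rad, forces in N, time in s.
With the tool pointing down it reaches from about 0.4 to 0.9 m from the base axis. Payload 5.5 kg.
Tool frame: the origin (TCP) lies at the very end of the fingers, on their centre line; the grasp point (between the pads) lies behind it (bot.grasp_offset is the z of the grasp point in the tool frame, in m); z points along the fingers, y is the line along which they close (so a half turn about z gives the same grasp; the last joint's range is limited). The gripper opens to 92 mm and grips with 3 to 60 N. Pads are 19 mm wide; open, the fingers measure 130 mm over their backs; the gripper's body (75 mm by 190 mm) begins 47 mm behind the grasp point.
Start: joints at [1.433, 0.501, -0.427, 1.55, 0.221, 1.138, -0.21], TCP at [0.254, -0.598, 0.227] pointing down, gripper open.
Joint ranges: [-2.88, 2.88], [-0.31, 2.03], [-1.54, 1.56], [0.2, 2.42], [-1.41, 4.55], [0.19, 2.02], [-2.57, 2.57]. Speed limits (rad/s): [2.57, 2.57, 3.14, 3.14, 3.14, 3.14, 3.14].

### API

Orientations are given as [roll, pitch, yaw] about the fixed x, y, z axes, in that order (R = Rz(yaw) Ry(pitch) Rx(roll)).
In Python, from bench import telemetry, viewer, bot gives the robot as it stands.
- The arm moves only by the tool apply_moves, never from a script. Its argument "increments" is a list that holds one entry, the list of rows, each a list of 7 numbers: the finger opening in cm, from 0 to 9.18, then the shift along the tool's x, y, z in cm, then the turn, a rotation vector about the tool's x, y, z in rad. In form: [[[jaw, x, y, z, wx, wy, wz], ...]]. A call has 1 to 8 rows; each row is the pose to reach, as a shift and turn from the pose commanded when the call began, along the tool's axes at that moment; what a row does not reach only later rows make up. A row lasts 1/10 s, in which the tool goes at most 50 mm and 8.59 degrees, less where a joint would pass 70% of its speed; a pose out of reach is approached as far as the arm can. A call with a gripper value outside its range is refused whole. The fingers move at their own pace and stop on an object; "grip_force" is the grip in N (left out, the last holds). Time passes only in rows, so rows that repeat a pose let the fingers close. It gives the time, the measured TCP pose, the force, the opening and the grip force at its end, in the units of the state.
- telemetry.get_state(): the state, without advancing time (a new reading comes with each control period).
- viewer.capture(name): name is "scene" or "top"; returns the picture (384x512x3 uint8, red, green, blue); there is no depth.
- viewer.camera_info(name): a dict with "fov_y" (degrees; the focal length in pixels is half the picture's height over the tangent of half this angle, whatever the lens; pixels are square), "cx", "cy" (the principal point, pixels), "distortion" ([k1, k2, p1, p2, k3] as OpenCV has them; the pictures are not rectified), "eye" and "orientation" of the camera in the world. Camera axes: x right, y up, looking along -z (the intrinsics and any distortion apply to the point x, -y, -z); pixel columns grow to the right and rows downward; lengths in m; the calibration is good to about 2 mm. A picture is of the moment at which its call begins. camera_info takes no time and is no camera call.
- bot.close_job(): hands the job in; it is judged then, once.
The state is a dict: "clock": time; "joints": joint angles; "joint_vel": joint speeds; "joint_efforts": joint torques, N m; "eef_pos": TCP position; "eef_rot": TCP orientation; "force": force on the tool from outside, world axes, zero at the start; "ft_torque": the same for the moment, N m; "grip_width": finger opening in m; "finger_force": force on a finger pad.
Only numpy, scipy, OpenCV 4.12 (cv2) and the standard library are available. Lean on these libraries where they do the work, as an engineer would, in place of code of your own. Each camera call takes 0.05 s, during which the arm holds its last target. There are 200 camera calls.

### The job

The plug-in module of the bench data logger is standing loose beside it: press the module fully home into the bay in the logger's top, until its shoulders are flush with the top panel, and let go of it. Then take the slim pin tool out of the three-tool rack, reach its pin through the round hole in the logger's top and hold the recessed reset button fully down, so that the logger restarts with its module. Finish like that, still gripping the pin tool and keeping the button pressed; leave the other two tools in the rack, and leave the beaker, bush, marker and flat box round the logger where they are.

Things in the scene. Friction and masses are not known exactly. Their poses are not given: they have to be found in the camera images.
- logger: Bench data logger: fixed grey case 150 (x) x 120 (y) x 60 mm high, bare-metal top deck. Origin: centre of its underside, on the bench; z up; its front (dark display, keys) faces its own -x. The deck is level, 60 mm up, nothing on it over 1.5 mm high. In it are the rectangular module bay (towards back left) and the round switch hole (towards front right).
- bay_mouth (a point): Centre of the bay's mouth, in the deck; axes as the logger. A well 47 (x) x 29 (y) mm, 32 mm deep, its floor 28 mm above the bench. A sprung round detent in each long wall, 18 mm below the deck, stands 2.5 mm proud and stops a module that is only dropped in about 14 mm short of home; pushing it past takes about 5 N, then it goes down to the floor and stays.
- switch_hole (a point): Centre of the mouth of the round switch hole, 12 mm in diameter, on the logger's top deck, inside a thin dark bead. 14 mm below the deck, in the middle of the hole, is the top of the white reset button (10 mm across). Its axis is vertical.
- reset_button (a joint): Reset button at the bottom of the switch hole: 0 when up, grows as it is pressed down, 0.005 (5 mm) at its stop. Spring: about 2.5 N to start it, 6 N at the stop; it springs back up when let go. It counts as fully down from 0.0042.
- module: Loose plug-in module standing upright: white block 44 (x) x 26 (y) x 32 mm high, centred black pull rib on top 36 (x) x 12 (y) x 24 mm high; 60 g. Origin: centre of its underside; z up. Foot bevelled 2.5 mm; grooves in the long sides take the detents. Fits either way round, 1.5 mm clear per side. Home: underside on the bay floor, shoulders flush with the deck, rib 24 mm above it.
- tool_rack: Fixed open rack of bare aluminium, 104 (x) x 44 (y) x 50 mm high. Origin: centre of its underside, on the bench. Three 16 mm holes in its 8 mm top plate, in a row along its own x axis at -36, 0 and +36 mm; a tool hangs in each by its collar. The tools change places from time to time.
- pin_tool: Slim pin tool, one of three stubby tools upright in the rack; 35 g. Origin: the pin's very tip; z up along the tool. Steel pin 5 mm thick, round tip; above the tip: boss 14 mm wide at 34 to 40 mm, collar 24 mm wide at 40 to 44 mm, slim round handle 12 mm thick at 44 to 84 mm. In the rack the tip is 10 mm above the bench. The only tool that passes the switch hole.
- nut_driver: Stubby nut driver in the rack, same height and collar, but a fat fluted handle 20 mm in diameter and a 14 mm socket at its lower end. Origin: its lower end. Stays in the rack.
- blade_driver: Stubby screwdriver in the rack, same height and collar, but a fat fluted handle 20 mm in diameter and a flat blade 13.5 mm wide. Origin: its lower end. Stays in the rack.
- beaker: Clear 100 ml beaker, 55 mm across, 70 mm high, right of the logger's back. Origin: underside centre.
- marker: White felt marker, 140 mm long, 14 mm thick, lying by the left edge of the bench. Origin: underside.
- bush: White plastic bush, 26 mm across, 20 mm high, near the module. Origin: underside centre.
- slide_box: Flat pale box, 60 x 152 x 26 mm, at the back left. Origin: underside centre.

How it is judged:
By the outcome, as a careful person would: the job done as asked, in the order asked, and still so for the second after the job is handed in, while the arm keeps its last pose, push and grip.
It also fails if it takes over 64 s, if anything falls off the work surface, if the arm or the gripper's body presses on something with over 40 N, if the wrist force passes 120 N, or if a joint passes its speed limit or range.

## Working session

There is one attempt and no reset: what is moved stays moved. The work goes in short steps, Python scripts to look and compute and a tool call to move; the robot and the scene stay as the last step left them, time stands still between calls to the robot, and variables do not carry over. Pictures are saved under pics/ and viewed, at most 10 in all, crops included, and the job is handed in when it is done.

Besides the shell and the picture viewer there is one more tool, called as name(argument=value, ...) on one line, values as JSON. apply_moves: Moves the arm, as the interface text tells. Its arguments: {"type":"object","properties":{"increments":{"type":"array","items":{"type":"array","items":{"type":"array","items":{"type":"number"}}}},"grip_force":{"type":"number"}},"required":["increments"]}

```bash
mkdir -p pics; ls; python3 - <<'E'
from bench import telemetry, viewer, bot
import cv2
for n in("scene","top"):
    print(viewer.camera_info(n)); cv2.imwrite(f"pics/{n}0.png",cv2.resize(viewer.capture(n)[:,:,::-1],(800,600),interpolation=cv2.INTER_CUBIC))
print(telemetry.get_state(),bot.grasp_offset)
E
```

```text
pics
{'fov_y': 52.37250337702013, 'cx': 250.4541950384747, 'cy': 187.11644551655687, 'distortion': array([0.02253243, 0.        , 0.        , 0.        , 0.        ]), 'eye': array([0.02509024, 0.81225818, 0.52237967]), 'orientation': array([ 1.03067101, -0.01023653, -2.40464159])}
{'fov_y': 54.38116607619147, 'cx': 254.11835513672187, 'cy': 189.83070895584922, 'distortion': array([-0.07151404,  0.        ,  0.        ,  0.        ,  0.        ]), 'eye': array([0.33699492, 0.26358548, 0.89363044]), 'orientation': array([ 0.22024506, -0.00408196, -1.55056055])}
{'clock': 0.1, 'joints': array([ 1.43323785,  0.50174283, -0.4268148 ,  1.55129767,  0.22082274,
        1.13831953, -0.21032968]), 'joint_vel': array([-0.00066159, -0.00184083, -0.00061237, -0.00274201, -0.00103242,
       -0.00033901, -0.00023777]), 'joint_efforts': array([-1.08758433e-02, -5.67878509e+01, -5.83859414e+00, -2.79914117e+01,
       -6.90825703e-02,  2.41975783e-02,  3.52647498e-05]), 'eef_pos': array([ 0.25329723, -0.59795301,  0.22580967]), 'eef_rot': array([-3.13988334e+00, -4.27490228e-05,  4.00783537e-01]), 'force': array([ 0.68937896,  0.2123397 , -0.03544856]), 'ft_torque': array([0.00580167, 0.00917984, 0.02002835]), 'finger_force': 0.0, 'grip_width': 0.09137742342370606} -0.0188
```

View pics/top0.png

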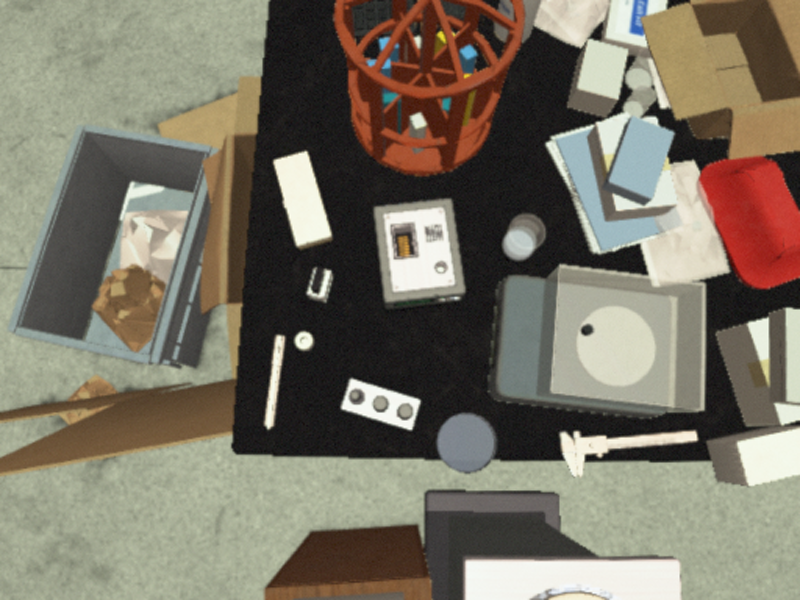

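View pics/scene0.png

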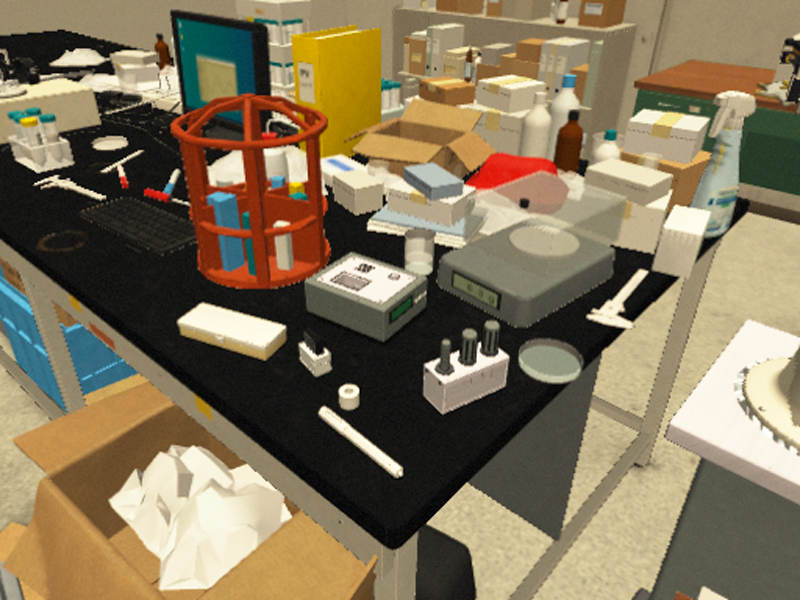

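The top view shows the module at (320,284), logger bay at (404,240), hole at (441,267). The rack is at (381,404), and both views show the slim handle at its left (+y) end, (357,396) in the top view. I'll enlarge these areas.

```bash
cat > h.py <<'E'
import numpy as np, cv2
from scipy.spatial.transform import Rotation as Rn
from bench import telemetry, viewer, bot
def cam(n):
    c=viewer.camera_info(n); f=192/np.tan(np.radians(c["fov_y"]/2))
    K=np.array([[f,0,c["cx"]],[0,f,c["cy"]],[0,0,1]]); return K,c["distortion"],Rn.from_euler("xyz",c["orientation"]).as_matrix()@np.diag([1,-1,-1]),c["eye"]
def ray(n,px,z):
    K,D,R,e=cam(n); u=cv2.undistortPoints(np.array([[px]],float),K,D)[0,0]
    d=R@np.array([*u,1]); return (e+d*(z-e[2])/d[2])
def proj(n,P):
    K,D,R,e=cam(n); return cv2.projectPoints((np.array(P,float)-e)@R,np.zeros(3),np.zeros(3),K,D)[0][:,0]
def crop(n,x,y,w,s,name,img=None):
    im=viewer.capture(n) if img is None else img
    c=cv2.resize(im[y:y+w*3//4,x:x+w,::-1],(800,600),interpolation=cv2.INTER_CUBIC); cv2.imwrite(f"pics/{name}.png",c)
E
python3 - <<'E'
from h import *
im=viewer.capture("top")
crop("top",185,118,120,0,"a",im); crop("top",185,200,120,0,"b",im)
E
```

```text
(no output)
```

View pics/a.png

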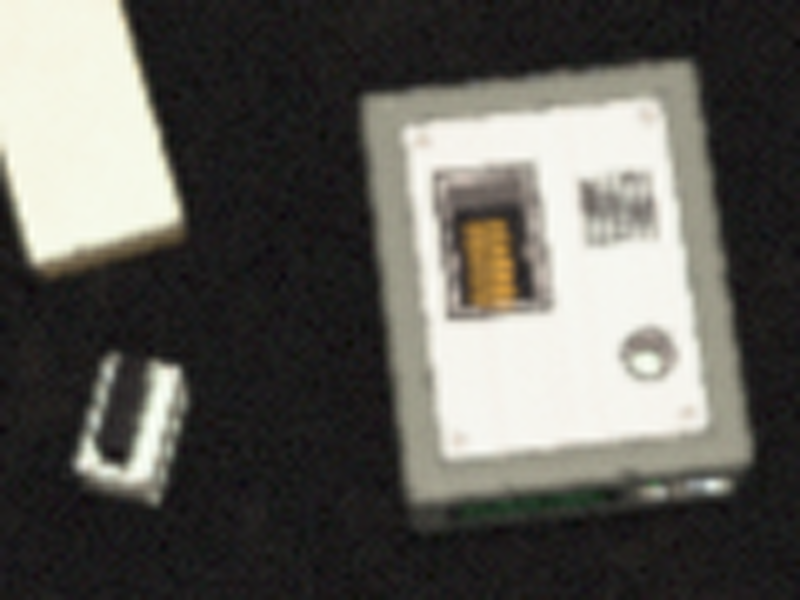

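View pics/b.png

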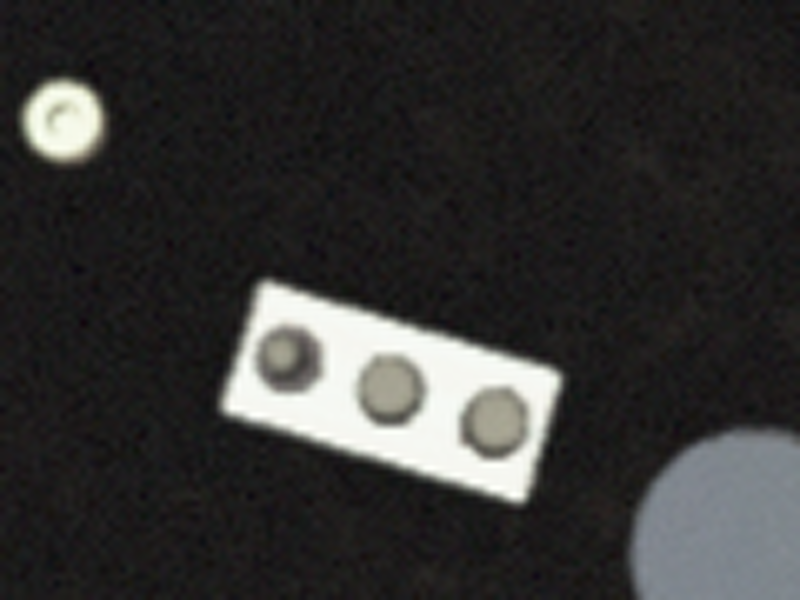

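```bash
cat >> h.py <<'E'
from scipy.optimize import least_squares
def nat(p,x,y,s=6.6667): return (np.array(p,float)+.5)/s-.5+[x,y]
def fit(n,px,loc,x0):
    loc=np.array(loc,float)
    def P(v): c,s=np.cos(v[2]),np.sin(v[2]); return np.c_[v[0]+c*loc[:,0]-s*loc[:,1],v[1]+s*loc[:,0]+c*loc[:,1],loc[:,2]]
    r=least_squares(lambda v:(proj(n,P(v))-px).ravel()*1,x0,x_scale=[.01,.01,.1]); return r.x,r.fun.round(2)
E
python3 - <<'E'
from h import *
L=nat([(362,95),(695,60),(752,468),(410,508)],185,118)
v,r=fit("top",L,[(.075,.06,.06),(.075,-.06,.06),(-.075,-.06,.06),(-.075,.06,.06)],[.5,.2,0]);print("logger",v,r)
for nm,p,z in [("hole",(648,352),.06),("b1",(432,172),.06),("b2",(536,160),.06),("b3",(552,308),.06),("b4",(450,320),.06),("ribTL",(115,357),.056),("ribTR",(150,362),.056),("ribBL",(95,455),.056),("ribBR",(128,462),.056),("shTL",(108,352),.032),("shTR",(185,368),.032),("shBL",(75,465),.032),("shBR",(160,490),.032)]:
    q=ray("top",nat(p,185,118),z); d=q[:2]-v[:2]; c,s=np.cos(v[2]),np.sin(v[2]); print(nm,q.round(4),"logger frame",(c*d[0]+s*d[1]).round(4),(-s*d[0]+c*d[1]).round(4))
R=nat([(262,280),(562,373),(525,502),(220,410)],185,200)
v,r=fit("top",R,[(-.052,-.022,.05),(.052,-.022,.05),(.052,.022,.05),(-.052,.022,.05)],[.2,.2,1.3]);print("rack",v,r)
for nm,p in[("pin",(280,352)),("mid",(389,387)),("rt",(498,418))]: print(nm,ray("top",nat(p,185,200),.094).round(4))
for t in(-.036,0,.036): print((v[:2]+t*np.array([np.cos(v[2]),np.sin(v[2])])).round(4))
s=telemetry.get_state();print(s["clock"])
E
```

```text
logger [0.59706503 0.23359879 0.13532939] [-0.09  0.23  0.05  0.16  0.4  -0.1  -0.35 -0.26]
hole [0.5712 0.2009 0.06  ] logger frame -0.0301 -0.0289
b1 [0.6354 0.2774 0.06  ] logger frame 0.0439 0.0382
b2 [0.6407 0.2407 0.06  ] logger frame 0.0442 0.0012
b3 [0.5863 0.2344 0.06  ] logger frame -0.0105 0.0023
b4 [0.5812 0.2699 0.06  ] logger frame -0.0108 0.0381
ribTL [0.5665 0.3864 0.056 ] logger frame -0.0096 0.1555
ribTR [0.565  0.3741 0.056 ] logger frame -0.0128 0.1436
ribBL [0.5313 0.3915 0.056 ] logger frame -0.0438 0.1654
ribBR [0.5291 0.38   0.056 ] logger frame -0.0476 0.1542
shTL [0.5749 0.3926 0.032 ] logger frame -0.0005 0.1605
shTR [0.5696 0.3646 0.032 ] logger frame -0.0096 0.1335
shBL [0.5331 0.4021 0.032 ] logger frame -0.0407 0.1756
shBR [0.5246 0.3715 0.032 ] logger frame -0.0532 0.1464
rack [0.36974158 0.2847474  4.43945574] [ -5.75  19.16  -5.94  19.02   5.23 -19.57   6.56 -19.32]
pin [0.3791 0.3195 0.094 ]
mid [0.3689 0.2846 0.094 ]
rt [0.3599 0.2499 0.094 ]
[0.3794 0.3194]
[0.3697 0.2847]
[0.36   0.2501]
0.15
```

Crop a: the bay rim is centred near (492,240), the hole is at (648,352), and the module rib spans (95–150, 355–462). Crop b: the slim pin tool is at (280,352), with the two fat drivers at (389,387) and (498,418). Next I'll check the obstacles on the way.

```bash
python3 - <<'E'
from h import *
for nm,p,z in [("spray",(720,238),0),("tallbox base near",(672,272),0),("tallbox base r",(708,272),0),("tallbox far",(712,215),0),("cardbox near",(480,200),0)]:
    print("scene",nm,ray("scene",nat(p,0,0,1.5625),z).round(3))
for nm,p,z in [("basket bottom",(425,172),0),("whitebox TL",(710,440),0),("whitebox2",(720,335),0),("bal BL",(492,400),0),("bal TR",(705,283),.1),("bal BR",(700,410),.1),("redbin",(720,260),0)]:
    print("top",nm,ray("top",nat(p,0,0,1.5625),z).round(3))
# shield height: top corner nearest in both views
T=nat((552,412),0,0,1.5625); T2=nat((705,283),0,0,1.5625)
for z in(.05,.1,.15,.2): 
    q=ray("top",T,z);q2=ray("top",T2,z); print(z,q.round(3),proj("scene",[q,q2]).round(0)*1.5625)
print([ (z,(proj("scene",[ray("top",nat((420,45),0,0,1.5625),z)])*1.5625).round()) for z in(.1,.2,.3,.4)])
E
```

```text
scene spray [ 0.276 -0.434  0.   ]
scene tallbox base near [ 0.292 -0.23   0.   ]
scene tallbox base r [ 0.246 -0.273  0.   ]
scene tallbox far [ 0.326 -0.54   0.   ]
scene cardbox near [ 0.733 -0.27   0.   ]
top basket bottom [0.75  0.223 0.   ]
top whitebox TL [ 0.323 -0.218  0.   ]
top whitebox2 [ 0.486 -0.249  0.   ]
top bal BL [0.38  0.117 0.   ]
top bal TR [ 0.544 -0.176  0.1  ]
top bal BR [ 0.365 -0.153  0.1  ]
top redbin [ 0.61  -0.262  0.   ]
0.05 [0.362 0.039 0.05 ] [[565.625  290.625 ]
 [535.9375 209.375 ]]
0.1 [0.36  0.053 0.1  ] [[567.1875 264.0625]
 [539.0625 190.625 ]]
0.15 [0.359 0.066 0.15 ] [[570.3125 237.5   ]
 [540.625  170.3125]]
0.2 [0.357 0.079 0.2  ] [[571.875  206.25  ]
 [542.1875 146.875 ]]
[(0.1, array([[235., 198.]])), (0.2, array([[253., 154.]])), (0.3, array([[274.,  99.]])), (0.4, array([[300.,  32.]]))]
```

```bash
cat >> h.py <<'E'
def plan(*T,start=None):
    "targets (x,y,z,yaw): print local shift cm and rotvec"
    s=telemetry.get_state(); p=s["eef_pos"]; R=Rn.from_euler("xyz",s["eef_rot"])
    print("now",round(s["clock"],2),p.round(4),s["eef_rot"].round(4),"F",s["force"].round(1),"w",round(s["grip_width"],4))
    for t in T:
        q=np.array(t[:3]); Q=Rn.from_euler("xyz",[np.pi,0,t[3]])
        print(t,"->",(R.inv().apply(q-p)*100).round(2),(R.inv()*Q).as_rotvec().round(3)); p,R=q,Q
E
python3 - <<'E'
from h import *
f=lambda h,r:(round(r*np.cos(h),3),round(r*np.sin(h),3))
plan((.253,-.598,.40,.401),(*f(-.6,.62),.40,1.25),(*f(0,.62),.40,2.1),(*f(.45,.62),.30,2.8),(.549,.383,.13,2.972))
E
```

```text
now 0.15 [ 0.2534 -0.598   0.2259] [-3.1401e+00 -1.0000e-04  4.0080e-01] F [ 0.3  0.5 -0.4] w 0.0917
(0.253, -0.598, 0.4, 0.401) -> [ -0.03  -0.04 -17.41] [-0.001 -0.    -0.   ]
(np.float64(0.512), np.float64(-0.35), 0.4, 1.25) -> [ 33.53 -12.72  -0.  ] [-0.     0.    -0.849]
(np.float64(0.62), np.float64(0.0), 0.4, 2.1) -> [36.62 -0.79 -0.  ] [-0.    0.   -0.85]
(np.float64(0.558), np.float64(0.27), 0.3, 2.8) -> [26.44  8.28 10.  ] [ 0.   0.  -0.7]
(0.549, 0.383, 0.13, 2.972) -> [ 4.63 10.35 17.  ] [ 0.     0.    -0.172]
```

apply_moves(increments=[[[9.18,0,0,-17.4,0,0,0],[9.18,0,0,-17.4,0,0,0],[9.18,0,0,-17.4,0,0,0],[9.18,0,0,-17.4,0,0,0],[9.18,0,0,-17.4,0,0,0]]])

```text
clock: 0.65
eef_pos: [0.2548, -0.5999, 0.4059]
eef_rot: [3.133, -0.0, 0.401]
force: [0.7, 0.4, 0.2]
grip_width: 0.0917
finger_force: 0.0
```

apply_moves(increments=[[[9.18,33.5,-12.7,0,0,0,-0.85],[9.18,33.5,-12.7,0,0,0,-0.85],[9.18,33.5,-12.7,0,0,0,-0.85],[9.18,33.5,-12.7,0,0,0,-0.85],[9.18,33.5,-12.7,0,0,0,-0.85],[9.18,33.5,-12.7,0,0,0,-0.85],[9.18,33.5,-12.7,0,0,0,-0.85],[9.18,33.5,-12.7,0,0,0,-0.85]]])

```text
clock: 1.45
eef_pos: [0.517, -0.3428, 0.3995]
eef_rot: [-3.141, -0.005, 1.262]
force: [-0.7, 0.5, -0.5]
grip_width: 0.0916
finger_force: 0.0
```

apply_moves(increments=[[[9.18,36.6,-0.8,0,0,0,-0.85],[9.18,36.6,-0.8,0,0,0,-0.85],[9.18,36.6,-0.8,0,0,0,-0.85],[9.18,36.6,-0.8,0,0,0,-0.85],[9.18,36.6,-0.8,0,0,0,-0.85],[9.18,36.6,-0.8,0,0,0,-0.85],[9.18,36.6,-0.8,0,0,0,-0.85],[9.18,36.6,-0.8,0,0,0,-0.85]]])

```text
clock: 2.25
eef_pos: [0.6195, 0.0061, 0.3995]
eef_rot: [3.141, -0.004, 2.109]
force: [0.3, 0.9, 1.0]
grip_width: 0.0922
finger_force: 0.0
```

```bash
python3 - <<'E'
from h import *
plan((.558,.27,.30,2.8),(.549,.383,.13,2.972)); print(telemetry.get_state()["joints"].round(2))
E
```

```text
now 2.25 [0.6195 0.0061 0.3995] [ 3.1413 -0.0039  2.1093] F [0.3 0.9 1. ] w 0.0922
(0.558, 0.27, 0.3, 2.8) -> [25.77  8.25 10.05] [ 0.002 -0.004 -0.691]
(0.549, 0.383, 0.13, 2.972) -> [ 4.63 10.35 17.  ] [ 0.     0.    -0.172]
[ 0.61  0.45 -0.97  1.38  0.37  1.5   0.2 ]
```

apply_moves(increments=[[[9.18,26.3,8.1,10,0,0,-0.69],[9.18,26.3,8.1,10,0,0,-0.69],[9.18,26.3,8.1,10,0,0,-0.69],[9.18,26.3,8.1,10,0,0,-0.69],[9.18,26.3,8.1,10,0,0,-0.69],[9.18,26.3,8.1,10,0,0,-0.69],[9.18,26.3,8.1,10,0,0,-0.69]]])

```text
clock: 2.95
eef_pos: [0.5515, 0.2732, 0.2977]
eef_rot: [-3.141, -0.006, 2.802]
force: [-0.4, 0.4, 0.7]
grip_width: 0.092
finger_force: 0.0
```

apply_moves(increments=[[[9.18,4.6,10.3,17,0,0,-0.17],[9.18,4.6,10.3,17,0,0,-0.17],[9.18,4.6,10.3,17,0,0,-0.17],[9.18,4.6,10.3,17,0,0,-0.17],[9.18,4.6,10.3,17,0,0,-0.17],[9.18,4.6,10.3,17,0,0,-0.17],[9.18,4.6,10.3,17,0,0,-0.17]]])

```text
clock: 3.65
eef_pos: [0.5504, 0.3786, 0.1316]
eef_rot: [3.141, 0.001, 2.959]
force: [0.6, 0.1, 0.2]
grip_width: 0.092
finger_force: 0.0
```

```bash
python3 - <<'E'
from h import *
plan((.549,.383,.036,2.972))
crop("scene",150,180,150,0,"c")
E
```

```text
now 3.65 [0.5504 0.3786 0.1316] [3.1413e+00 1.2000e-03 2.9593e+00] F [0.6 0.1 0.2] w 0.092
(0.549, 0.383, 0.036, 2.972) -> [0.23 0.41 9.56] [ 0.     0.001 -0.013]
```

View pics/c.png

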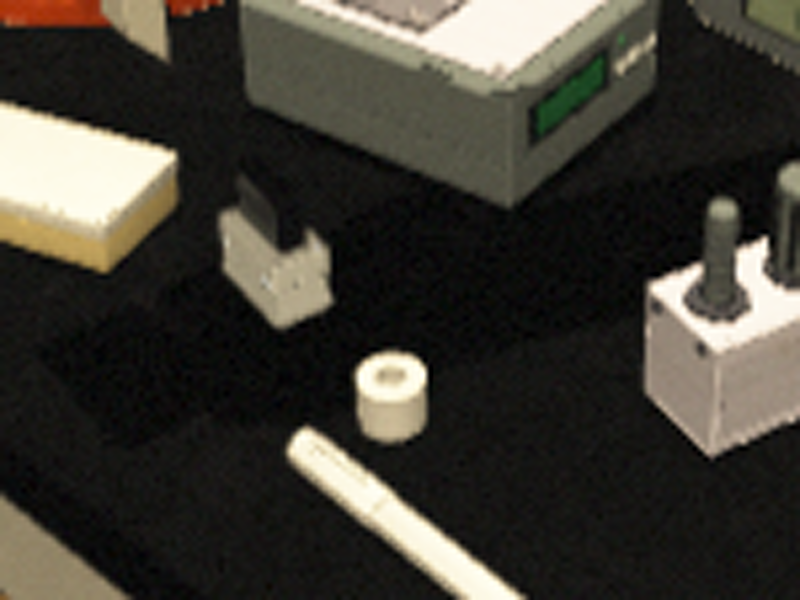

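The module is upright at (275,255) with its rib clear of the bush, so I'll go down and grip.

apply_moves(increments=[[[9.18,0.2,0.4,9.6,0,0,-0.013],[9.18,0.2,0.4,9.6,0,0,-0.013],[9.18,0.2,0.4,9.6,0,0,-0.013],[9.18,0.2,0.4,9.6,0,0,-0.013],[9.18,0.2,0.4,9.6,0,0,-0.013]]])

```text
clock: 4.2
eef_pos: [0.55, 0.385, 0.0385]
eef_rot: [3.138, 0.003, 2.973]
force: [0.1, 0.9, 1.5]
grip_width: 0.0922
finger_force: 0.0
```

apply_moves(increments=[[[4,0,0,0,0,0,0],[3,0,0,0,0,0,0],[2,0,0,0,0,0,0],[1.4,0,0,0,0,0,0],[0.5,0,0,0,0,0,0],[0.5,0,0,0,0,0,0],[0.5,0,0,0,0,0,0],[0.5,0,0,0,0,0,0]]], grip_force=15)

```text
clock: 5.0
eef_pos: [0.5478, 0.3838, 0.0346]
eef_rot: [-3.141, -0.0, 2.974]
force: [-0.7, 0.6, -0.4]
grip_width: 0.0323
finger_force: 0.0
```

apply_moves(increments=[[[0.5,0,0,0,0,0,0],[0.5,0,0,0,0,0,0],[0.5,0,0,0,0,0,0]]], grip_force=40)

```text
clock: 5.3
eef_pos: [0.5479, 0.3838, 0.0347]
eef_rot: [3.142, -0.0, 2.974]
force: [-0.5, -0.2, -0.7]
grip_width: 0.0116
finger_force: 40.0
```

apply_moves(increments=[[[0.5,0,0,-12,0,0,0],[0.5,0,0,-12,0,0,0],[0.5,0,0,-12,0,0,0],[0.5,0,0,-12,0,0,0]]])

```text
clock: 5.7
eef_pos: [0.5495, 0.3858, 0.159]
eef_rot: [3.137, 0.005, 2.974]
force: [0.3, 1.0, -1.2]
grip_width: 0.0117
finger_force: 40.0
```

```bash
python3 - <<'E'
from h import *
plan((.611,.2557,.155,3.277),(.611,.2557,.115,3.277))
E
```

```text
now 5.7 [0.5495 0.3858 0.159 ] [3.1368 0.0047 2.9738] F [ 0.3  1.  -1.2] w 0.0117
(0.611, 0.2557, 0.155, 3.277) -> [ -8.24 -11.8    0.38] [ 0.004  0.005 -0.303]
(0.611, 0.2557, 0.115, 3.277) -> [-0. -0.  4.] [0. 0. 0.]
```

apply_moves(increments=[[[0.5,-8.35,-11.6,0,0,0,-0.303],[0.5,-8.35,-11.6,0,0,0,-0.303],[0.5,-8.35,-11.6,0,0,0,-0.303],[0.5,-8.35,-11.6,0,0,0,-0.303],[0.5,-8.35,-11.6,0,0,0,-0.303],[0.5,-8.35,-11.6,3.5,0,0,-0.303],[0.5,-8.35,-11.6,3.5,0,0,-0.303],[0.5,-8.35,-11.6,3.5,0,0,-0.303]]])

```text
clock: 6.5
eef_pos: [0.6091, 0.2567, 0.119]
eef_rot: [3.142, -0.003, -3.004]
force: [1.0, 0.0, -0.2]
grip_width: 0.012
finger_force: 40.0
```

```bash
python3 - <<'E'
from h import *
a=viewer.capture("scene"); b=viewer.capture("top")
plan((.611,.2557,.115,3.277))
A=cv2.resize(a[140:240,190:290],(400,400),interpolation=cv2.INTER_CUBIC); A=cv2.resize(A,(400,400))
cv2.imwrite("pics/d.png",np.hstack([cv2.resize(a[130:230,185:285,::-1],(400,400),interpolation=cv2.INTER_CUBIC),cv2.resize(b[100:200,220:320,::-1],(400,400),interpolation=cv2.INTER_CUBIC)]))
E
```

```text
now 6.6 [0.6106 0.2571 0.1208] [ 3.1407e+00  7.0000e-04 -3.0045e+00] F [ 0.6  0.3 -0.7] w 0.0117
(0.611, 0.2557, 0.115, 3.277) -> [-0.02 -0.15  0.58] [0.001 0.001 0.002]
```

View pics/d.png

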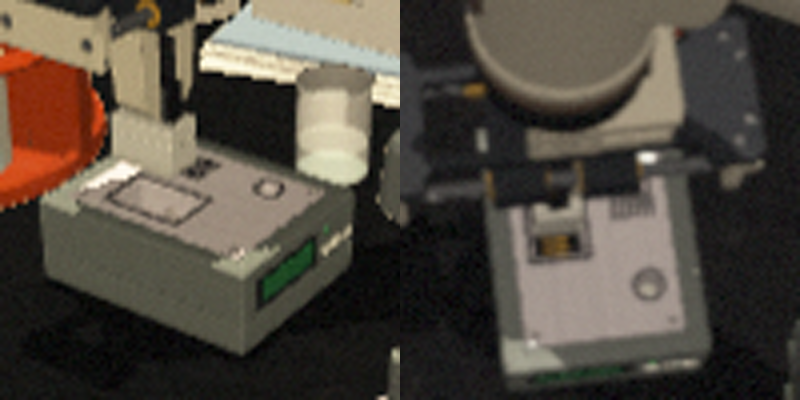

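Left: the module hangs above the deck, spanning (112–197, 115–178). Right: in the top view it's at about (555,215), just up-image of the bay because of parallax. I'll overlay the predicted outlines.

```bash
cat > ov.py <<'E'
from h import *
s=telemetry.get_state();p=s["eef_pos"];y=s["eef_rot"][2]+np.pi
def box(c,yaw,dx,dy,zs):
    C,S=np.cos(yaw),np.sin(yaw); return [[(c[0]+C*a*dx-S*b*dy,c[1]+S*a*dx+C*b*dy,z) for a,b in((1,1),(1,-1),(-1,-1),(-1,1))] for z in zs]
def draw(n,x,yy,w,sc,off=0):
    im=cv2.resize(viewer.capture(n)[yy:yy+w,x:x+w,::-1],None,fx=sc,fy=sc,interpolation=cv2.INTER_CUBIC)
    t=lambda P:np.round(((proj(n,P)-[x,yy])+.5)*sc-.5).astype(int)
    zb=p[2]-.0347
    for q in box(p,y,.022,.013,[zb,zb+.032]): cv2.polylines(im,[t(q)],True,(0,0,255))
    for q in box((.611,.2557),.1353,.0235,.0145,[.06]): cv2.polylines(im,[t(q)],True,(0,200,0))
    for q in box((.597,.2336),.1353,.075,.06,[.06]): cv2.polylines(im,[t(q)],True,(255,100,0))
    return im
E
python3 - <<'E'
from ov import *
cv2.imwrite("pics/e.png",np.hstack([draw("scene",190,150,50,8),draw("top",240,140,50,8)]))
E
```

```text
(no output)
```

View pics/e.png

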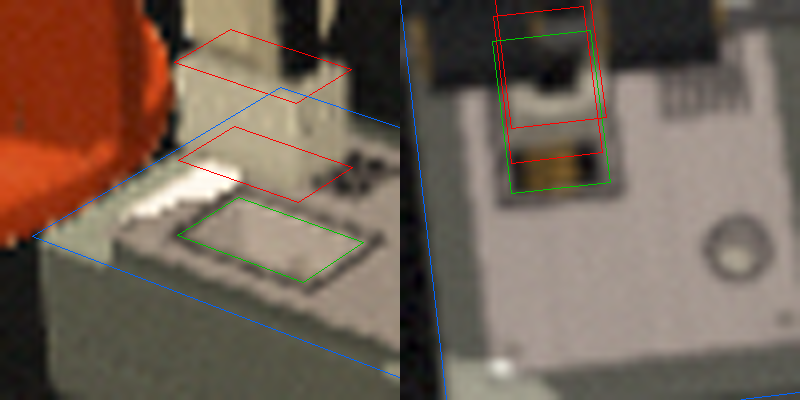

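The overlay agrees within about 1 mm once the foot bevel is allowed for: the module outline is (178–351, 30–203) in the scene panel and the bay is inside the green frame. I'll lower it gently.

apply_moves(increments=[[[0.5,0,-0.12,1,0,0,0],[0.5,0,-0.12,1.5,0,0,0],[0.5,0,-0.12,2.0,0,0,0],[0.5,0,-0.12,2.5,0,0,0],[0.5,0,-0.12,3.0,0,0,0],[0.5,0,-0.12,3.0,0,0,0],[0.5,0,-0.12,3.0,0,0,0]]])

```text
clock: 7.4
eef_pos: [0.6097, 0.255, 0.0895]
eef_rot: [3.141, -0.002, -3.005]
force: [-3.1, 1.0, 2.1]
grip_width: 0.0115
finger_force: 40.0
```

apply_moves(increments=[[[0.5,0.1,0,0,0,0,0],[0.5,0.1,0,0,0,0,0],[0.5,0.1,0,0.4,0,0,0],[0.5,0.1,0,0.8,0,0,0],[0.5,0.1,0,0.8,0,0,0]]])

```text
clock: 7.9
eef_pos: [0.6096, 0.2547, 0.081]
eef_rot: [3.141, -0.001, -3.006]
force: [-3.5, 3.8, -1.9]
grip_width: 0.012
finger_force: 40.0
```

apply_moves(increments=[[[0.5,0.1,0.05,0,0,0,0],[0.5,0.1,0.05,0,0,0,0],[0.5,0.1,0.05,0.3,0,0,0],[0.5,0.1,0.05,0.3,0,0,0]]])

```text
clock: 8.3
eef_pos: [0.6094, 0.2547, 0.0788]
eef_rot: [3.141, 0.001, -3.006]
force: [-0.9, 3.5, -0.5]
grip_width: 0.0117
finger_force: 40.0
```

apply_moves(increments=[[[0.5,0.05,0.08,0.2,0,0,0],[0.5,0.05,0.08,0.4,0,0,0],[0.5,0.05,0.08,0.6,0,0,0],[0.5,0.05,0.08,0.8,0,0,0],[0.5,0.05,0.08,1.0,0,0,0],[0.5,0.05,0.08,1.2,0,0,0],[0.5,0.05,0.08,1.4,0,0,0],[0.5,0.05,0.08,1.4,0,0,0]]])

```text
clock: 9.1
eef_pos: [0.6083, 0.2551, 0.0639]
eef_rot: [3.141, -0.0, -3.006]
force: [1.4, 3.9, -1.9]
grip_width: 0.0114
finger_force: 40.0
```

apply_moves(increments=[[[0.5,0,0.05,0.1,0,0,0],[0.5,0,0.05,0.2,0,0,0],[0.5,0,0.05,0.3,0,0,0],[0.5,0,0.05,0.4,0,0,0],[0.5,0,0.05,0.4,0,0,0]]])

```text
clock: 9.6
eef_pos: [0.6081, 0.2555, 0.0626]
eef_rot: [-3.14, 0.0, -3.006]
force: [-4.2, -1.4, 12.7]
grip_width: 0.0116
finger_force: 40.0
```

apply_moves(increments=[[[0.5,0,0,0.15,0,0,0],[0.5,0,0,0.15,0,0,0],[2.5,0,0,-0.1,0,0,0],[2.5,0,0,-0.1,0,0,0],[2.5,0,0,-0.1,0,0,0],[2.5,0,0,-0.1,0,0,0],[2.5,0,0,-0.1,0,0,0]]], grip_force=15)

```text
clock: 10.3
eef_pos: [0.6082, 0.2553, 0.0612]
eef_rot: [-3.141, -0.001, -3.007]
force: [-0.0, -0.3, 0.5]
grip_width: 0.0249
finger_force: 0.0
```

apply_moves(increments=[[[2.5,0,0,-5,0,0,0],[2.5,0,0,-10,0,0,0],[2.5,0,0,-13,0,0,0],[2.5,0,0,-13,0,0,0],[4,0,0,-13,0,0,0],[4,0,0,-13,0,0,0]]])

```text
clock: 10.9
eef_pos: [0.6077, 0.2549, 0.1902]
eef_rot: [-3.14, -0.002, -3.006]
force: [-0.4, -0.7, 0.0]
grip_width: 0.0364
finger_force: 0.0
```

```bash
python3 - <<'E'
from h import *
plan((.42,.31,.23,4.44),(.3792,.3195,.15,4.44)); print(telemetry.get_state()["joints"].round(2))
E
```

```text
now 10.9 [0.6077 0.2549 0.1902] [-3.1403e+00 -2.1000e-03 -3.0065e+00] F [-0.4 -0.7  0. ] w 0.0364
(0.42, 0.31, 0.23, 4.44) -> [17.87  7.99 -3.96] [ 0.    -0.003 -1.163]
(0.3792, 0.3195, 0.15, 4.44) -> [0.18 4.19 8.  ] [0. 0. 0.]
[ 0.25  0.78 -1.09  1.54  0.71  1.26  0.76]
```

apply_moves(increments=[[[4,17.9,8,-4,0,0,-1.163],[4,17.9,8,-4,0,0,-1.163],[4,17.9,8,-4,0,0,-1.163],[4,17.9,8,-4,0,0,-1.163],[4,17.9,8,-4,0,0,-1.163],[4,17.9,8,-4,0,0,-1.163],[4,17.9,8,-4,0,0,-1.163],[4,17.9,8,-4,0,0,-1.163]]])

```text
clock: 11.7
eef_pos: [0.4196, 0.3101, 0.2302]
eef_rot: [3.14, -0.002, -1.837]
force: [0.8, -0.5, -0.3]
grip_width: 0.0402
finger_force: 0.0
```

```bash
python3 - <<'E'
from h import *
plan((.3792,.3195,.13,4.44)); print(telemetry.get_state()["joints"].round(2))
cv2.imwrite("pics/f.png",np.hstack([cv2.resize(viewer.capture("scene")[150:230,180:280,::-1],(400,320),interpolation=cv2.INTER_CUBIC),cv2.resize(viewer.capture("top")[120:200,230:330,::-1],(400,320),interpolation=cv2.INTER_CUBIC)]))
E
```

```text
now 11.7 [0.4196 0.3101 0.2302] [ 3.1396e+00 -1.6000e-03 -1.8375e+00] F [ 0.8 -0.5 -0.3] w 0.0402
(0.3792, 0.3195, 0.13, 4.44) -> [ 0.14  4.12 10.02] [ 0.002 -0.002  0.006]
[ 0.35  0.72 -1.47  1.85  0.74  1.3   1.54]
```

View pics/f.png

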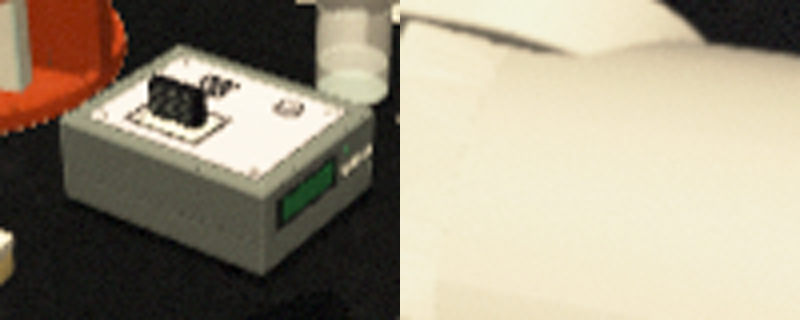

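The module is flush: left panel, only the rib at (178,100) stands above the deck. Now the pin tool.

apply_moves(increments=[[[4,0.1,4.1,10,0,0,0.005],[4,0.1,4.1,10,0,0,0.005],[4,0.1,4.1,10,0,0,0.005],[4,0.1,4.1,10,0,0,0.005],[4,0.1,4.1,10,0,0,0.005]]])

```text
clock: 12.3
eef_pos: [0.3817, 0.3219, 0.1332]
eef_rot: [-3.141, 0.002, -1.85]
force: [0.5, -0.0, 0.1]
grip_width: 0.0399
finger_force: 0.0
```

```bash
python3 - <<'E'
from h import *
plan((.3792,.3195,.062,4.44)); print(telemetry.get_state()["joints"].round(2))
crop("scene",240,170,120,0,"g")
print(((proj("scene",[telemetry.get_state()["eef_pos"],(.3792,.3195,.094)])-[240,170]+.5)*6.667-.5).round())
E
```

```text
now 12.3 [0.3817 0.3219 0.1332] [-3.1406e+00  1.8000e-03 -1.8498e+00] F [ 0.5 -0.   0.1] w 0.0399
(0.3792, 0.3195, 0.062, 4.44) -> [0.31 0.18 7.11] [-0.001  0.002 -0.007]
[ 0.24  0.77 -1.35  1.99  0.86  1.12  1.37]
[[294. 204.]
 [300. 322.]]
```

View pics/g.png

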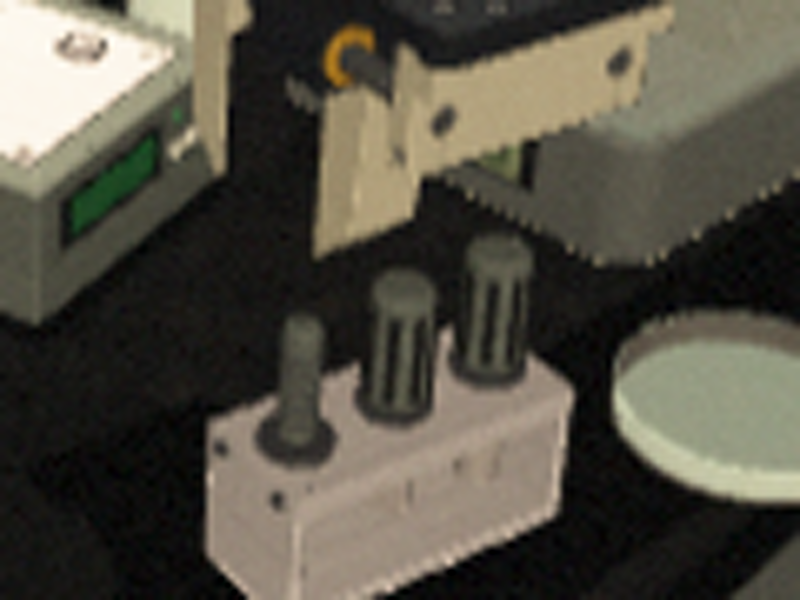

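The pin tool's handle top is at (303,322), as predicted (300,322), and the fingers straddle it across the rack. I'll go down.

apply_moves(increments=[[[4,0,0,2,0,0,0],[4,0,0,3,0,0,0],[4,0,0,3,0,0,0],[4,0,0,3,0,0,0],[4,0,0,3,0,0,0]]])

```text
clock: 12.85
eef_pos: [0.3809, 0.3214, 0.1026]
eef_rot: [-3.141, 0.001, -1.849]
force: [0.6, -0.2, -0.1]
grip_width: 0.0401
finger_force: 0.0
```

apply_moves(increments=[[[4,0.22,0.12,0,0,0,0],[4,0.22,0.12,1,0,0,0],[4,0.22,0.12,2,0,0,0],[4,0.22,0.12,3,0,0,0],[4,0.22,0.12,4,0,0,0],[4,0.22,0.12,4,0,0,0],[4,0.22,0.12,4,0,0,0]]])

```text
clock: 13.55
eef_pos: [0.3783, 0.3193, 0.0614]
eef_rot: [3.141, -0.0, -1.848]
force: [0.3, -0.3, -1.0]
grip_width: 0.0402
finger_force: 0.0
```

apply_moves(increments=[[[3,0,0,0,0,0,0],[2,0,0,0,0,0,0],[1.4,0,0,0,0,0,0],[0.5,0,0,0,0,0,0],[0.5,0,0,0,0,0,0],[0.5,0,0,0,0,0,0],[0.5,0,0,0,0,0,0]]], grip_force=15)

```text
clock: 14.25
eef_pos: [0.3788, 0.3192, 0.0619]
eef_rot: [-3.141, 0.0, -1.848]
force: [-0.4, 0.2, 2.8]
grip_width: 0.0118
finger_force: 15.0
```

apply_moves(increments=[[[0.5,0,0,0,0,0,0],[0.5,0,0,0,0,0,0]]], grip_force=40)

```text
clock: 14.45
eef_pos: [0.3787, 0.3193, 0.0619]
eef_rot: [-3.141, 0.0, -1.848]
force: [-0.9, 0.1, 2.7]
grip_width: 0.0109
finger_force: 40.0
```

apply_moves(increments=[[[0.5,0,0,-2,0,0,0],[0.5,0,0,-4,0,0,0],[0.5,0,0,-6,0,0,0],[0.5,0,0,-9,0,0,0],[0.5,0,0,-10,0,0,0],[0.5,0,0,-10,0,0,0]]])

```text
clock: 15.05
eef_pos: [0.3793, 0.3197, 0.1626]
eef_rot: [-3.14, 0.002, -1.849]
force: [-0.6, -0.6, -0.6]
grip_width: 0.0109
finger_force: 40.0
```

```bash
python3 - <<'E'
from h import *
plan((.5712,.2009,.160,-2.2))
E
```

```text
now 15.05 [0.3793 0.3197 0.1626] [-3.1400e+00  1.7000e-03 -1.8488e+00] F [-0.6 -0.6 -0.6] w 0.0109
(0.5712, 0.2009, 0.16, -2.2) -> [  6.16 -21.71   0.29] [-0.001  0.002  0.351]
```

apply_moves(increments=[[[0.5,6.15,-21.7,0.3,0,0,0.35],[0.5,6.15,-21.7,0.3,0,0,0.35],[0.5,6.15,-21.7,0.3,0,0,0.35],[0.5,6.15,-21.7,0.3,0,0,0.35],[0.5,6.15,-21.7,0.3,0,0,0.35],[0.5,6.15,-21.7,0.3,0,0,0.35],[0.5,6.15,-21.7,0.3,0,0,0.35],[0.5,6.15,-21.7,0.3,0,0,0.35]]])

```text
clock: 15.85
eef_pos: [0.5687, 0.2016, 0.1579]
eef_rot: [3.14, -0.001, -2.196]
force: [0.0, 0.1, -0.8]
grip_width: 0.0111
finger_force: 40.0
```

apply_moves(increments=[[[0.5,0,0,2,0,0,0],[0.5,0,0,4,0,0,0],[0.5,0,0,4,0,0,0],[0.5,0,0,4,0,0,0],[0.5,0,0,4,0,0,0]]])

```text
clock: 16.35
eef_pos: [0.5705, 0.2011, 0.119]
eef_rot: [3.142, 0.001, -2.198]
force: [-0.1, -0.4, -0.0]
grip_width: 0.0113
finger_force: 40.0
```

```bash
python3 - <<'E'
from h import *
plan((.5712,.2009,.12,-2.2)); p=telemetry.get_state()["eef_pos"]
a=viewer.capture("scene");b=viewer.capture("top")
for n,x,y in(("scene",215,140),("top",250,140)):
    print(n,((proj(n,[p-[0,0,.0519],(.5712,.2009,.06)])-[x,y]+.5)*8-.5).round())
cv2.imwrite("pics/h.png",np.hstack([cv2.resize(a[140:190,215:265,::-1],(400,400),interpolation=cv2.INTER_CUBIC),cv2.resize(b[140:190,250:300,::-1],(400,400),interpolation=cv2.INTER_CUBIC)]))
E
```

```text
now 16.35 [0.5705 0.2011 0.119 ] [ 3.1415e+00  5.0000e-04 -2.1978e+00] F [-0.1 -0.4 -0. ] w 0.0113
(0.5712, 0.2009, 0.12, -2.2) -> [-0.03 -0.07 -0.1 ] [0.    0.001 0.002]
scene [[294. 278.]
 [293. 298.]]
top [[259. 242.]
 [258. 246.]]
```

View pics/h.png

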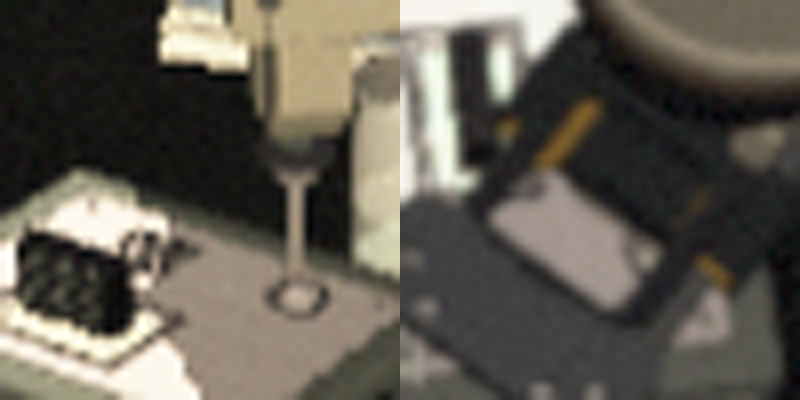

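Left panel: the pin at x≈297 sits centred over the hole at (298,298), so I'll go in.

apply_moves(increments=[[[0.5,0,0,0.4,0,0,0],[0.5,0,0,0.8,0,0,0],[0.5,0,0,1.2,0,0,0],[0.5,0,0,1.6,0,0,0],[0.5,0,0,1.8,0,0,0],[0.5,0,0,1.8,0,0,0]]])

```text
clock: 17.05
eef_pos: [0.5702, 0.2004, 0.1002]
eef_rot: [3.141, -0.001, -2.198]
force: [-0.1, -0.2, 0.6]
grip_width: 0.0112
finger_force: 40.0
```

apply_moves(increments=[[[0.5,0,0,0.2,0,0,0],[0.5,0,0,0.4,0,0,0],[0.5,0,0,0.6,0,0,0],[0.5,0,0,0.8,0,0,0],[0.5,0,0,0.8,0,0,0],[0.5,0,0,0.8,0,0,0]]])

```text
clock: 17.65
eef_pos: [0.5708, 0.2008, 0.0932]
eef_rot: [-3.141, 0.001, -2.198]
force: [-1.2, -0.3, 5.3]
grip_width: 0.0111
finger_force: 40.0
```

Resistance of 5.3 N near the stop; I'll press about 3 mm further to seat it firmly.

apply_moves(increments=[[[0.5,0,0,0.1,0,0,0],[0.5,0,0,0.2,0,0,0],[0.5,0,0,0.3,0,0,0],[0.5,0,0,0.3,0,0,0],[0.5,0,0,0.3,0,0,0]]])

```text
clock: 18.15
eef_pos: [0.5711, 0.2012, 0.0916]
eef_rot: [-3.14, 0.001, -2.198]
force: [-2.1, -0.8, 13.8]
grip_width: 0.0112
finger_force: 40.0
```

apply_moves(increments=[[[0.5,0,0,0,0,0,0],[0.5,0,0,0,0,0,0],[0.5,0,0,0,0,0,0],[0.5,0,0,0,0,0,0],[0.5,0,0,0,0,0,0],[0.5,0,0,0,0,0,0]]])

```text
clock: 18.75
eef_pos: [0.5712, 0.2012, 0.0917]
eef_rot: [-3.14, 0.002, -2.198]
force: [-1.8, -1.8, 14.7]
grip_width: 0.0109
finger_force: 40.0
```

```bash
python3 - <<'E'
from h import *
s=telemetry.get_state(); print(s["eef_pos"],s["force"],s["grip_width"])
if s["force"][2]>9: print(bot.close_job())
E
```

```text
[0.57115205 0.20124196 0.09168463] [-1.83298988 -1.77289609 14.70519099] 0.010924492731536749
the job is handed in; nothing more can be done
None
```

I pressed the module home and released it, then handed the job in at about 19 s with the gripped pin tool holding the reset button down at about 15 N (its stop takes 6 N); the button's own reading wasn't available, so "fully down" is judged from force and depth.

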